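# Free the bottle stand, then seat the medicine bottle

### The job

The medicine bottle, the middle-sized brown one with the broad white cap, belongs in the well of the grey one-bottle stand, but a stain bottle has been left there. First take that stain bottle out and stand it upright in the low white tray beside the other stain bottle, then stand the medicine bottle upright on the floor of the well. Keep both bottles upright, let go of them, and do not shift or knock over the other bottles and the flat dish.

Things in the scene. Friction and masses are not known exactly. Their poses are not given: they have to be found in the camera images.
- bottle_stand: Bottle stand, fixed to the worktop: a square grey plastic block 100 x 100 mm, 24 mm high, with one round well of 66 mm diameter in its middle, on a steel base plate 100 x 128 mm, 4 mm thick. Well depth 20 mm: its floor is 4 mm and its rim 24 mm above the worktop. Origin: centre of the underside, at worktop height; z up. The stand lies either left or right of the loose bottles, the white tray on the opposite side.
- well (a point): Centre of the floor of the stand's well, 4 mm above the worktop, 20 mm below the rim; z up. Around the work, and to be kept clear of: a tall analyser at the left (x above 0.48 m, y above 0.40 m), and a glass shelf 0.54 m above the back of the worktop (x above 0.58 m, y below 0.03 m).
- stain_tray: Low open white tray, fixed to the worktop, 170 mm along its x, 110 mm along its y, 16 mm high, walls and floor 4 mm thick (inner floor 162 x 102 mm, 4 mm above the worktop). Origin: centre of the underside. The other stain bottle stands in its +x half, 35 to 50 mm from the middle; the -x half is free.
- stain_a: The stain bottle that stands in the well (dark blue, white cap): round, 34 mm in diameter, 67 mm high; straight sides up to about 40 mm, then a shoulder and a cap of 19 mm diameter. About 50 g (0.8 to 1.3 times). Starts upright on the well's floor, so that about 47 mm of it stand above the rim, up to 8 mm off the well's centre along each axis. Origin: centre of the underside, z up along the bottle.
- med_bottle: The medicine bottle: brown, round, 46 mm in diameter, 85 mm high, with a broad white cap (45 mm wide, the top 17 mm), nearly as wide as the body; middle-sized among the bottles. About 108 g (0.8 to 1.3 times). Stands upright on the worktop between tray and stand, at one of four places that it shares with the two small bottles and the dish. Origin: centre of the underside, z up along the bottle.
- stain_b: The other stain bottle (dark red, white cap), same shape and size as the first (34 x 67 mm); stands in the tray; leave it there. Origin: centre of the underside.
- oil_bottle: Small brown bottle with black cap, 26 mm in diameter, 55 mm high, upright on the worktop; leave it alone. Origin: centre of the underside.
- dropper_bottle: Small pale bottle with white cap, 27 mm in diameter, 54 mm high, upright on the worktop; leave it alone. Origin: centre of the underside.
- petri_0: Flat round dish with lid, 59 mm in diameter, 12 mm high, on the worktop; leave it alone. Origin: centre of the underside.
- amber_bottle: Big brown bottle with black cap, 60 mm in diameter, 130 mm high, upright further back on the worktop; leave it alone. Origin: centre of the underside.

How it is judged:
By the outcome, as a careful person would: the job done as asked, in the order asked, and still so for the second after the job is handed in, with the robot touching nothing.
It also fails if it takes over 61 s, if anything falls off the work surface, if the arm or the gripper's body presses on something with over 40 N, if the wrist force passes 120 N, or if a joint passes its speed limit or range.

### The arm

A 6-joint arm with a two-finger parallel gripper is mounted at the origin on a cart in front of the work surface, level with it; the furniture and walls round the work are solid. World frame = base frame: x ahead of the robot, y to its left, z up, the work surface at z = 0. Lengths are in m, angles in rad, forces in N, time in s.
With the tool pointing down it reaches from about 0.275 to 0.975 m from the base axis. Payload 8.4 kg.
Tool frame: the origin (TCP) lies midway between the tips of the shut fingers; the grasp point (between the pads) lies 19 mm behind it; z points along the fingers, y is the line along which they close (so a half turn about z gives the same grasp; the last joint's range is limited). The gripper opens to 92 mm and grips with 3 to 60 N. Pads are 20 mm wide; open, the fingers measure 128 mm over their backs; the gripper's body (75 mm by 189 mm) begins 69 mm behind the grasp point.
Start: joints at [1.305, 0.353, 1.633, -0, 1.155, -0.002], TCP at [0.163, 0.603, 0.191] pointing down, gripper open.
Joint ranges: [-2.63, 2.63], [-0.92, 2.1], [0.06, 2.66], [-1.3, 4.44], [0, 2.69], [-3.02, 3.02]. Speed limits (rad/s): [2.22, 2.22, 2.79, 3.14, 3.14, 3.14].

### API

Orientations are given as a rotation vector (axis times angle).
In Python, from workcell import status, camera, robot, search_frame, cut_out, pinpoint gives the robot as it stands. The module is installed in compiled form; this text tells all that it offers.
- The arm moves only by the tool drive_tool, never from a script. Its argument "moves" is a list of rows, each a list of 7 numbers: the turn, a rotation vector about the tool's x, y, z in rad, then the shift along the tool's x, y, z in m, then the closure in counts, from 0 (fully open) to 255 (shut). In form: [[wx, wy, wz, x, y, z, claw], ...]. A call has exactly 5 rows; each row is the pose to reach, as a shift and turn from the pose commanded when the call began, along the tool's axes at that moment; what a row does not reach only later rows make up. A row lasts 1/12 s, in which the tool goes at most 41.7 mm and 7.16 degrees, less where a joint would pass 70% of its speed; a pose out of reach is approached as far as the arm can. A call with a gripper value outside its range is refused whole. The fingers move at their own pace and stop on an object; the grip force is fixed at half the most. Time passes only in rows, so rows that repeat a pose let the fingers close, or fill a call up. It gives the time, the measured TCP pose, the force, the opening and the grip force at its end, in the units of the state.
- status.get_state(): the state, without advancing time (a new reading comes with each control period).
- camera(name): name is "scene" or "top"; returns a dict with "image" (480x640x3 uint8, red, green, blue), "fx", "fy", "cx", "cy" (pixels), "cam_to_world" (4x4, takes a point from camera to world coordinates). Camera axes: x right, y down, z forward; pixel columns grow to the right and rows downward; lengths in m; the calibration is good to about 2 mm. A picture is of the moment at which its call begins. There is no depth.
- robot.close_job(): hands the job in; it is judged then, once.
Trained networks look in a picture, given as the dict that the camera call returned (one of the last four; its "shot" number tells which), for a name from the list of things; names that differ only in an ending like _2 or _b are one class to them, and where a whole thing is asked for, a point or a joint stands for the part that bears it (a point fixed in the world has none). Each returns a list of dicts, best first, with "conf" (0 to 1); they miss things now and then, are a little off and sometimes report something else, mostly with a low value. They report only what shows in the picture. A call takes as long as a camera call.
- search_frame(picture, label): "xyz" ([x, y, z] in m, in world coordinates, good to about 4 mm: the middle of the surface that is visible of it).
- cut_out(picture, label): "pixels" (480x640 bool, what is visible of it).
- pinpoint(picture, label): "xyz" ([x, y, z] in m, in world coordinates, good to about 4 mm: a listed point, or the origin of a listed thing).
The state is a dict: "time": time; "qpos": joint angles; "joint_vel": joint speeds; "joint_efforts": joint torques, N m; "position": TCP position; "tcp_rot": TCP orientation; "contact_force": force on the tool from outside, world axes, zero at the start; "wrist_torque": the same for the moment, N m; "gripper_width": finger opening in m; "grasp_force": force on a finger pad.
Only numpy, scipy, OpenCV 4.12 (cv2) and the standard library are available. Lean on these libraries where they do the work, as an engineer would, in place of code of your own. Each camera call takes 0.05 s, during which the arm holds its last target. There are 200 camera calls.

## Working session

There is one attempt and no reset: what is moved stays moved. The work goes in short steps, Python scripts to look and compute and a tool call to move; the robot and the scene stay as the last step left them, time stands still between calls to the robot, and variables do not carry over. Pictures are saved under pics/ and viewed, at most 12 in all, crops included, and the job is handed in when it is done.

Besides the shell and the picture viewer there is one more tool, called after "Call:" as a command line: name --pt "numbers of a row" for each row, then --argument value for the rest. drive_tool: Moves the arm, as the interface text tells. Its arguments: {"type":"object","properties":{"moves":{"type":"array"}},"required":["moves"]}

```bash
mkdir -p pics; cat > h.py <<'E'
import numpy as np, cv2
from workcell import status, camera, robot, search_frame, cut_out, pinpoint
from scipy.spatial.transform import Rotation as R
def ray(p,u,v,z):
    T=p["cam_to_world"]; d=T[:3,:3]@np.array([(u-p["cx"])/p["fx"],(v-p["cy"])/p["fy"],1]); o=T[:3,3]
    return o+d*(z-o[2])/d[2]
def proj(p,w):
    T=np.linalg.inv(p["cam_to_world"]); c=T[:3,:3]@np.array(w)+T[:3,3]
    return p["fx"]*c[0]/c[2]+p["cx"],p["fy"]*c[1]/c[2]+p["cy"]
def save(p,n): cv2.imwrite("pics/"+n,cv2.cvtColor(p["image"],cv2.COLOR_RGB2BGR))
E
python3 - <<'E'
from h import *
np.set_printoptions(precision=4,suppress=True)
s=status.get_state(); print(s)
for n in ("scene","top"):
    p=camera(n); save(p,n+"0.png"); print(n,p["cam_to_world"][:3,3],p["fx"])
    for l in ["bottle_stand","well","stain_tray","stain_a","med_bottle","oil_bottle","dropper_bottle","petri_0","amber_bottle"]:
        print(l,[(np.round(r["xyz"],3),round(r["conf"],2)) for r in pinpoint(p,l)[:3]])
E
```

```text
{'time': 0.0, 'qpos': array([ 1.3046,  0.3536,  1.6342, -0.    ,  1.1552, -0.0024]), 'joint_vel': array([-0.0008, -0.0006,  0.0001, -0.0015, -0.0011,  0.0016]), 'joint_efforts': array([ -0.0024, -59.3841, -33.4198,   0.0696,   0.0233,  -0.0001]), 'position': array([0.1628, 0.6028, 0.1899]), 'tcp_rot': array([-0.4132, -3.1141,  0.0022]), 'contact_force': array([-0.0761, -0.0348,  0.1272]), 'wrist_torque': array([-0.0161,  0.0645, -0.0168]), 'grasp_force': 0.0, 'gripper_width': 0.0918841500350232}
scene [-0.0384 -0.4945  0.3852] 444.89127087268156
bottle_stand [(array([ 0.457,  0.275, -0.003]), 0.57)]
well [(array([ 0.47 , -0.239,  0.004]), 0.76), (array([ 0.518,  0.072, -0.001]), 0.61)]
stain_tray [(array([ 0.455,  0.274, -0.005]), 0.88)]
stain_a [(array([ 0.469, -0.232, -0.001]), 0.71)]
med_bottle [(array([ 0.504, -0.074, -0.001]), 0.81)]
oil_bottle [(array([0.431, 0.066, 0.   ]), 0.79), (array([ 0.645,  0.077, -0.001]), 0.4)]
dropper_bottle [(array([ 0.423, -0.088,  0.001]), 0.71)]
petri_0 [(array([0.517, 0.068, 0.002]), 0.7)]
amber_bottle [(array([ 0.645,  0.074, -0.   ]), 0.96)]
top [ 0.4448 -0.0063  1.0366] 458.37356275603696
bottle_stand [(array([ 0.469, -0.238, -0.002]), 0.98)]
well [(array([ 0.468, -0.242,  0.004]), 0.64)]
stain_tray [(array([ 0.458,  0.271, -0.002]), 0.58)]
stain_a [(array([0.497, 0.261, 0.005]), 0.65), (array([ 0.466, -0.234,  0.004]), 0.54)]
med_bottle []
oil_bottle [(array([ 0.431,  0.065, -0.   ]), 0.52)]
dropper_bottle [(array([ 0.423, -0.083,  0.   ]), 0.66)]
petri_0 [(array([0.517, 0.068, 0.001]), 0.83)]
amber_bottle [(array([0.643, 0.078, 0.003]), 0.66)]
```

View pics/scene0.png

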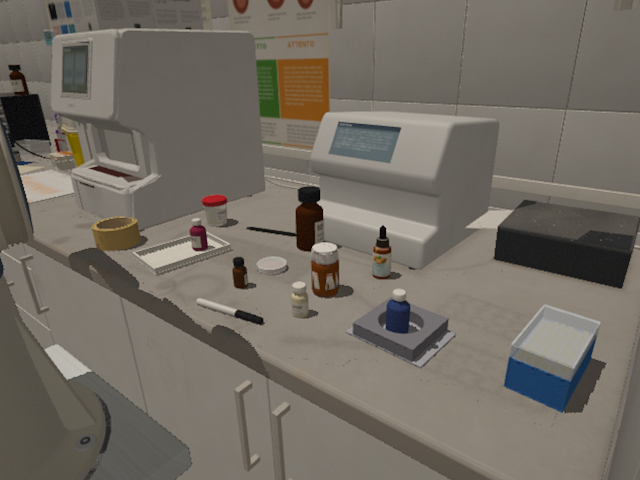

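View pics/top0.png

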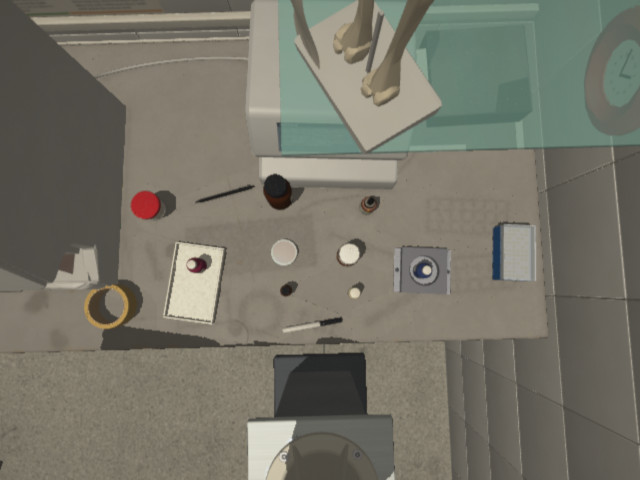

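The stand is on the right: top view (423,270), with the blue stain_a at (426,270). The medicine bottle is at (348,254), the tray at (195,282), and stain_b at (195,265) in the tray's far half. Next I'll refine the cap and tray positions.

```bash
python3 - <<'E'
from h import *
np.set_printoptions(precision=4,suppress=True)
p=camera("top"); im=p["image"].astype(int)
def near(l,uv):
    best=None
    for r in cut_out(p,l):
        v,u=np.nonzero(r["pixels"]); 
        if len(u) and np.hypot(u.mean()-uv[0],v.mean()-uv[1])<20: return r["pixels"]
for l,uv,z in (("stain_a",(426,270),.071),("med_bottle",(348,254),.085)):
    m=near(l,uv)
    yy,xx=np.mgrid[:480,:640]
    if m is None: print(l,"no mask"); m=np.hypot(xx-uv[0],yy-uv[1])<14
    w=m&(im.min(2)>150); v,u=np.nonzero(w); print(l,m.sum(),w.sum(),u.mean(),v.mean(),np.ptp(u)+1,np.ptp(v)+1,ray(p,(u.min()+u.max())/2,(v.min()+v.max())/2,z), ray(p,u.mean(),v.mean(),z))
m=near("stain_tray",(195,282))
if m is not None:
    v,u=np.nonzero(m); P=np.array([ray(p,a,b,.016)[:2] for a,b in zip(u,v)],np.float32)
    print("tray",cv2.minAreaRect(P))
b=np.hstack([cv2.resize(p["image"][y-45:y+45,x-45:x+45],(390,390),interpolation=cv2.INTER_NEAREST) for x,y in((423,270),(348,254))])
cv2.imwrite("pics/crop.png",b[:,:,::-1])
E
```

```text
stain_a 245 49 426.6326530612245 269.7959183673469 8 8 [ 0.468  -0.2351  0.071 ] [ 0.4673 -0.2353  0.071 ]
med_bottle 424 303 348.8382838283828 253.3927392739274 20 20 [ 0.5053 -0.0713  0.085 ] [ 0.5055 -0.072   0.085 ]
tray ((0.45597782731056213, 0.26936039328575134), (0.11237914115190506, 0.16998329758644104), 80.52336120605469)
```

View pics/crop.png

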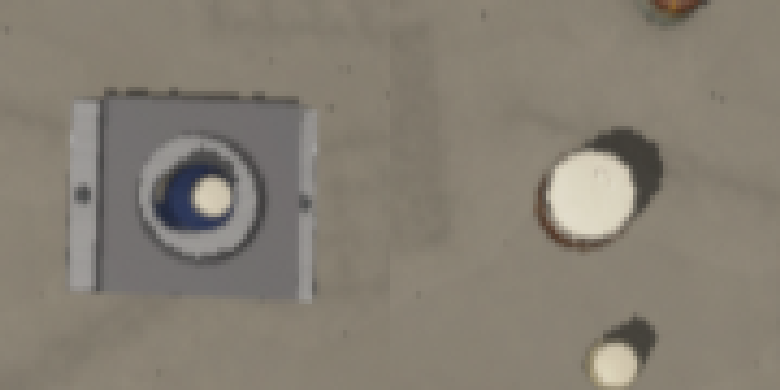

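The crop shows the stain_a cap just right of the well centre and the medicine cap standing free. Positions: stain_a (0.468, -0.235), medicine bottle (0.505, -0.072), tray place (0.415, 0.276). I'll set off, squaring the tool to world y on the way.

Call:
drive_tool --pt "0 0 -0.1 -0.023 -0.0327 0 0" --pt "0 0 -0.2 -0.046 -0.0654 0 0" --pt "0 0 -0.264 -0.069 -0.098 0 0" --pt "0 0 -0.264 -0.092 -0.131 0 0" --pt "0 0 -0.264 -0.115 -0.163 0 0"

```text
time: 1.62
position: [0.2316, 0.4142, 0.1905]
tcp_rot: [-0.002, 3.141, -0.0]
contact_force: [0.7, -0.3, 0.6]
gripper_width: 0.0919
grasp_force: 0.0
```

```bash
python3 - <<'E'
from h import *
s=status.get_state(); print(s["position"],s["time"]); print(R.from_rotvec(s["tcp_rot"]).as_matrix().round(3),s["qpos"])
p=camera("top");print(ray(p,425.1,270.7,.024)); print([(r["xyz"],r["conf"]) for r in pinpoint(p,"well")], [(r["xyz"],r["conf"]) for r in pinpoint(p,"bottle_stand")])
E
```

```text
[0.23162899 0.41420292 0.19051749] 1.6167
[[-1.    -0.001  0.   ]
 [-0.001  1.    -0.   ]
 [-0.    -0.    -1.   ]] [ 1.05786073e+00  1.16460377e-01  1.94455485e+00 -1.63623828e-04
  1.08054571e+00 -5.14082343e-01]
[ 0.46654347 -0.24300635  0.024     ]
[([0.467, -0.2425, 0.0063], 0.62)] [([0.468, -0.2371, -0.0021], 0.72), ([0.5069, -0.0748, 0.0013], 0.31)]
```

Call:
drive_tool --pt "0 0 0 -0.012 -0.0325 0 0" --pt "0 0 0 -0.024 -0.065 0 0" --pt "0 0 0 -0.035 -0.0975 0 0" --pt "0 0 0 -0.047 -0.13 0 0" --pt "0 0 0 -0.059 -0.1623 0 0"

```text
time: 2.18
position: [0.291, 0.2536, 0.1909]
tcp_rot: [-0.003, 3.141, 0.001]
contact_force: [1.1, -1.1, 0.3]
gripper_width: 0.0921
grasp_force: 0.0
```

Call:
drive_tool --pt "0 0 0 -0.012 -0.0325 0 0" --pt "0 0 0 -0.024 -0.065 0 0" --pt "0 0 0 -0.035 -0.0975 0 0" --pt "0 0 0 -0.047 -0.13 0 0" --pt "0 0 0 -0.059 -0.1623 0 0"

```text
time: 2.6
position: [0.3507, 0.0908, 0.1911]
tcp_rot: [-0.002, 3.14, 0.001]
contact_force: [1.0, 1.2, -0.1]
gripper_width: 0.092
grasp_force: 0.0
```

Call:
drive_tool --pt "0 0 0 -0.012 -0.0325 0 0" --pt "0 0 0 -0.024 -0.065 0 0" --pt "0 0 0 -0.035 -0.0975 0 0" --pt "0 0 0 -0.047 -0.13 0 0" --pt "0 0 0 -0.059 -0.1623 0 0"

```text
time: 3.02
position: [0.4101, -0.0722, 0.191]
tcp_rot: [-0.001, 3.14, 0.0]
contact_force: [0.6, 0.8, 0.7]
gripper_width: 0.0919
grasp_force: 0.0
```

Call:
drive_tool --pt "0 0 0 -0.012 -0.0325 0 0" --pt "0 0 0 -0.024 -0.065 0 0" --pt "0 0 0 -0.035 -0.0975 0 0" --pt "0 0 0 -0.047 -0.13 0 0" --pt "0 0 0 -0.059 -0.1623 0 0"

```text
time: 3.43
position: [0.4693, -0.2347, 0.1906]
tcp_rot: [-0.001, 3.141, -0.0]
contact_force: [0.2, 0.7, 0.6]
gripper_width: 0.0916
grasp_force: 0.0
```

Call:
drive_tool --pt "0 0 0 0.001 0 0.04 0" --pt "0 0 0 0.001 0 0.08 0" --pt "0 0 0 0.001 0 0.115 0" --pt "0 0 0 0.001 0 0.145 0" --pt "0 0 0 0.001 0 0.161 0"

```text
time: 3.85
position: [0.466, -0.2319, 0.026]
tcp_rot: [0.001, -3.139, -0.003]
contact_force: [-0.2, 1.4, -0.7]
gripper_width: 0.092
grasp_force: 0.0
```

Call:
drive_tool --pt "0 0 0 0 0 0 60" --pt "0 0 0 0 0 0 100" --pt "0 0 0 0 0 0 130" --pt "0 0 0 0 0 0 160" --pt "0 0 0 0 0 0 190"

```text
time: 4.27
position: [0.4679, -0.2336, 0.031]
tcp_rot: [-0.0, 3.139, -0.002]
contact_force: [-0.4, 0.2, 0.3]
gripper_width: 0.0608
grasp_force: 0.0
```

Call:
drive_tool --pt "0 0 0 0 0 0 210" --pt "0 0 0 0 0 0 230" --pt "0 0 0 0 0 0 255" --pt "0 0 0 0 0 0 255" --pt "0 0 0 0 0 0 255"

```text
time: 4.68
position: [0.4667, -0.2332, 0.0297]
tcp_rot: [-0.0, 3.141, -0.0]
contact_force: [-0.7, -1.3, 3.0]
gripper_width: 0.0271
grasp_force: 1.3
```

```bash
python3 - <<'E'
from h import *
p=camera("scene"); c=cv2.resize(p["image"][240:400,300:500],(800,640))[:600]; cv2.imwrite("pics/g1.png",c[:,:,::-1]); s=status.get_state(); print(s["gripper_width"],s["grasp_force"],s["position"])
E
```

```text
0.023685920695515686 26.1345961218467 [ 0.46687105 -0.23345183  0.02982719]
```

View pics/g1.png

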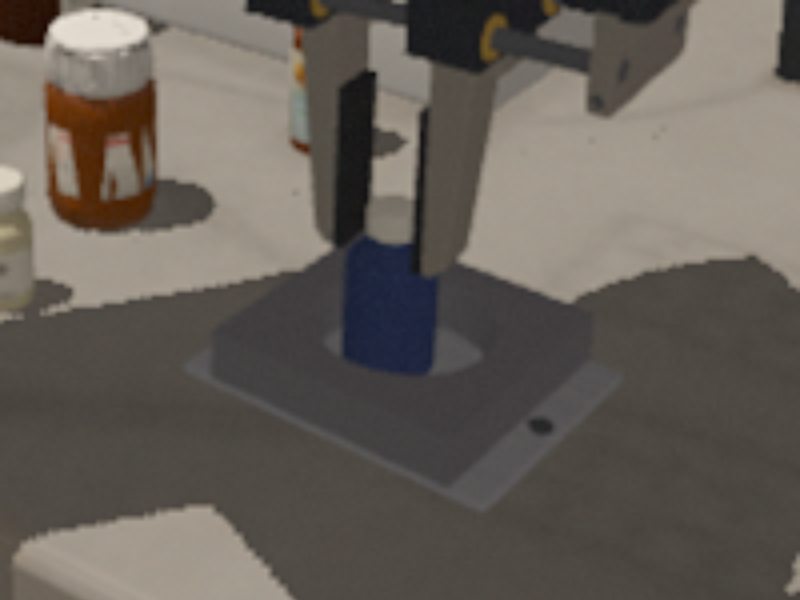

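```bash
python3 - <<'E'
from h import *
p=camera("scene"); s=status.get_state(); print(s["gripper_width"],s["grasp_force"],s["position"],s["contact_force"],s["tcp_rot"])
for dy in (-.03,-.017,0,.017):
  for z in(.004,.024,.03,.05,.071): u,v=proj(p,(.467,-.234+dy,z)); print(dy,z,round((u-300)*4),round((v-240)*4))
E
```

```text
0.02298709596362086 25.90077716333326 [ 0.46680396 -0.23333018  0.0297505 ] [ 0.52039815  0.54850021 -0.75105249] [-3.66990245e-04  3.14119990e+00 -5.51097863e-04]
-0.03 0.004 458 391
-0.03 0.024 461 344
-0.03 0.03 463 330
-0.03 0.05 466 282
-0.03 0.071 470 230
-0.017 0.004 426 378
-0.017 0.024 429 332
-0.017 0.03 430 318
-0.017 0.05 433 270
-0.017 0.071 436 219
0 0.004 385 363
0 0.024 387 317
0 0.03 388 303
0 0.05 391 256
0 0.071 393 205
0.017 0.004 345 347
0.017 0.024 347 302
0.017 0.03 347 288
0.017 0.05 349 242
0.017 0.071 352 191
```

The picture shows the tips (row ~275) at the shoulder, about z = 0.049, so they are roughly 20 mm higher than the reported TCP. The grip is on the shoulder and not safe, so I'll reopen, go lower and look again.

Call:
drive_tool --pt "0 0 0 0 0 0 120" --pt "0 0 0 0 0 0 120" --pt "0 0 0 0 0 0 120" --pt "0 0 0 0 0 0 120" --pt "0 0 0 0 0 0 120"

```text
time: 5.2
position: [0.4665, -0.233, 0.0295]
tcp_rot: [0.0, -3.141, -0.0]
contact_force: [-0.4, 0.5, -0.4]
gripper_width: 0.0484
grasp_force: 0.0
```

Call:
drive_tool --pt "0 0 0 0 0 0.005 120" --pt "0 0 0 0 0 0.01 120" --pt "0 0 0 0 0 0.014 120" --pt "0 0 0 0 0 0.014 120" --pt "0 0 0 0 0 0.014 120"

```text
time: 5.62
position: [0.4663, -0.2329, 0.0151]
tcp_rot: [0.0, -3.141, -0.001]
contact_force: [-0.4, 0.1, -0.1]
gripper_width: 0.0488
grasp_force: 0.0
```

```bash
python3 - <<'E'
from h import *
p=camera("scene"); c=cv2.resize(p["image"][240:390,300:500],(800,600)); s=status.get_state(); print(s["gripper_width"],s["position"],s["contact_force"])
x,y,z0=s["position"]
for dy,col in ((-.026,(255,0,0)),(.026,(0,255,0)),(0,(255,255,0))):
  for z in (.024,.03,.04,.05):
    u,v=proj(p,(x-.01,y+dy,z)); cv2.circle(c,(int((u-300)*4),int((v-240)*4)),2,col,-1)
cv2.imwrite("pics/g2.png",c[:,:,::-1])
E
```

```text
0.04871875771872172 [ 0.46643391 -0.23303393  0.01532791] [-0.09931144 -0.37261168  0.49068553]
```

View pics/g2.png

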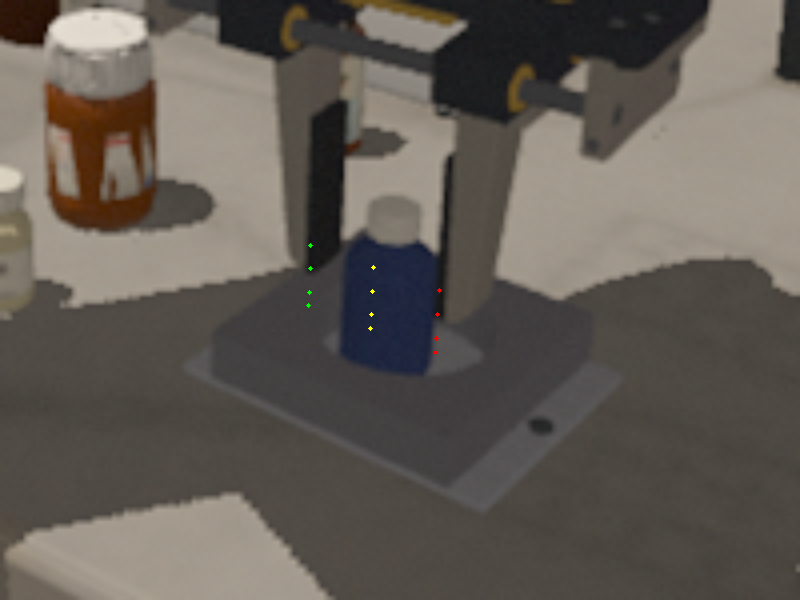

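Tips are now at about z = 0.039 (row ~318), clear of the bottle on both sides. I'll go down 8 mm more and close.

Call:
drive_tool --pt "0 0 0 0 0 0.004 120" --pt "0 0 0 0 0 0.008 120" --pt "0 0 0 0 0 0.008 120" --pt "0 0 0 0 0 0.008 140" --pt "0 0 0 0 0 0.008 160"

```text
time: 6.08
position: [0.4666, -0.2331, 0.0075]
tcp_rot: [0.0, -3.142, -0.0]
contact_force: [-0.6, -0.8, -0.1]
gripper_width: 0.0375
grasp_force: 0.0
```

Call:
drive_tool --pt "0 0 0 0 0 0 180" --pt "0 0 0 0 0 0 220" --pt "0 0 0 0 0 0 255" --pt "0 0 0 0 0 0 255" --pt "0 0 0 0 0 0 255"

```text
time: 6.5
position: [0.4666, -0.2331, 0.0076]
tcp_rot: [-0.0, 3.142, -0.0]
contact_force: [-0.1, -1.0, -0.3]
gripper_width: 0.0324
grasp_force: 30.0
```

Call:
drive_tool --pt "0 0 0 0 0 0 255" --pt "0 0 0 0 0 -0.005 255" --pt "0 0 0 0 0 -0.015 255" --pt "0 0 0 0 0 -0.03 255" --pt "0 0 0 0 0 -0.045 255"

```text
time: 6.92
position: [0.4665, -0.233, 0.0536]
tcp_rot: [0.0, -3.141, -0.0]
contact_force: [-0.2, -0.0, -0.8]
gripper_width: 0.0326
grasp_force: 30.0
```

```bash
python3 - <<'E'
from h import *
p=camera("scene"); c=cv2.resize(p["image"][240:390,300:500],(800,600)); s=status.get_state(); print(s["gripper_width"],s["grasp_force"],s["position"],s["contact_force"])
cv2.imwrite("pics/g3.png",c[:,:,::-1])
E
```

```text
0.032815087915874036 29.99993151985109 [ 0.46819756 -0.23391065  0.05642126] [ 1.80836368 -0.33835381  1.60458285]
```

View pics/g3.png

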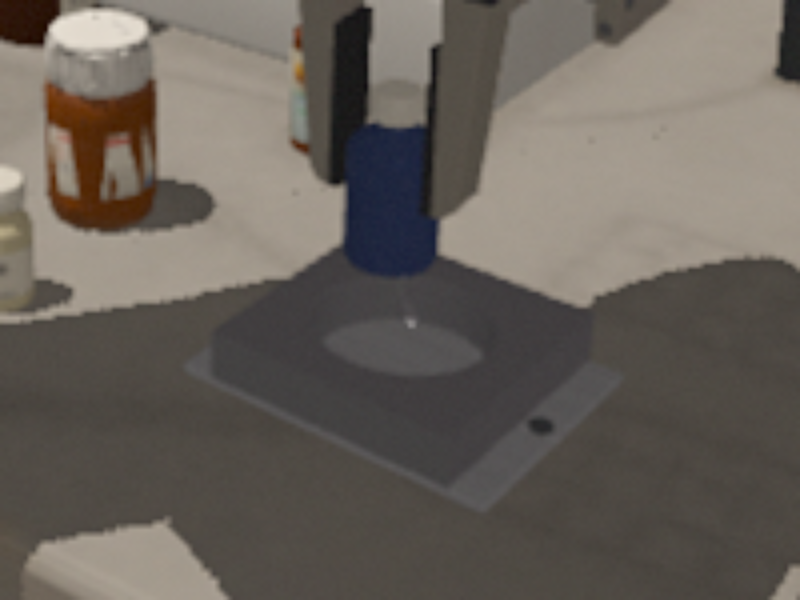

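The well is empty and the blue bottle hangs upright between the pads, with its bottom at row ~270. Now I'll lift it and carry it to the tray.

Call:
drive_tool --pt "0 0 0 0 0 -0.02 255" --pt "0 0 0 0 0 -0.045 255" --pt "0 0 0 0 0 -0.07 255" --pt "0 0 0 0.0 0.005 -0.095 255" --pt "0 0 0 0.001 0.02 -0.11 255"

```text
time: 7.38
position: [0.4669, -0.2146, 0.1656]
tcp_rot: [0.001, 3.138, -0.003]
contact_force: [0.7, 0.3, -0.0]
gripper_width: 0.0326
grasp_force: 30.0
```

Call:
drive_tool --pt "0 0 0 0.003 0.03 0 255" --pt "0 0 0 0.006 0.062 0 255" --pt "0 0 0 0.01 0.095 0 255" --pt "0 0 0 0.014 0.13 0 255" --pt "0 0 0 0.017 0.165 0 255"

```text
time: 7.8
position: [0.4481, -0.0468, 0.163]
tcp_rot: [0.001, 3.141, -0.0]
contact_force: [-0.4, 0.3, -0.8]
gripper_width: 0.0324
grasp_force: 30.0
```

Call:
drive_tool --pt "0 0 0 0.003 0.033 0 255" --pt "0 0 0 0.007 0.066 0 255" --pt "0 0 0 0.01 0.1 0 255" --pt "0 0 0 0.014 0.133 0 255" --pt "0 0 0 0.017 0.166 0 255"

```text
time: 8.22
position: [0.4311, 0.1195, 0.1631]
tcp_rot: [-0.0, 3.141, 0.0]
contact_force: [1.0, 0.1, -0.7]
gripper_width: 0.0325
grasp_force: 30.0
```

Call:
drive_tool --pt "0 0 0 0.004 0.035 0 255" --pt "0 0 0 0.008 0.07 0 255" --pt "0 0 0 0.012 0.105 0 255" --pt "0 0 0 0.015 0.135 0 255" --pt "0 0 0 0.017 0.158 0 255"

```text
time: 8.63
position: [0.414, 0.2784, 0.1631]
tcp_rot: [-0.002, 3.141, 0.001]
contact_force: [0.4, -0.2, -0.4]
gripper_width: 0.0325
grasp_force: 30.0
```

Call:
drive_tool --pt "0 0 0 0 0 0.02 255" --pt "0 0 0 0 0 0.045 255" --pt "0 0 0 0 0 0.065 255" --pt "0 0 0 0 0 0.08 255" --pt "0 0 0 0 0 0.09 255"

```text
time: 9.05
position: [0.4138, 0.2755, 0.0713]
tcp_rot: [0.001, -3.14, 0.001]
contact_force: [-0.6, -0.2, -1.4]
gripper_width: 0.0326
grasp_force: 30.0
```

```bash
python3 - <<'E'
from h import *
np.set_printoptions(precision=4,suppress=True)
p=camera("scene"); s=status.get_state(); print(s["gripper_width"],s["grasp_force"],s["position"],s["contact_force"])
for l in("stain_a","stain_tray"): print(l,[(r["xyz"],r["conf"]) for r in pinpoint(p,l)])
c=cv2.resize(p["image"][140:290,110:310],(800,600))
for dx in (-.081,.081):
  for dy in(-.051,.051):
    a=-.166; w=(.456+dx*np.cos(a)-dy*np.sin(a),.270+dx*np.sin(a)+dy*np.cos(a),.016); u,v=proj(p,w); cv2.circle(c,(int((u-110)*4),int((v-140)*4)),3,(255,0,0),-1)
u,v=proj(p,(.415,.276,.004)); cv2.circle(c,(int((u-110)*4),int((v-140)*4)),3,(0,255,0),-1)
cv2.imwrite("pics/g4.png",c[:,:,::-1])
E
```

```text
0.03284863178060345 29.99979584477842 [0.4132 0.2751 0.0703] [-0.7476 -0.8165 -1.9654]
stain_a [([0.4942, 0.2622, 0.0022], 0.9), ([0.4119, 0.2768, 0.0667], 0.65)]
stain_tray [([0.4594, 0.276, -0.0016], 0.8)]
```

View pics/g4.png

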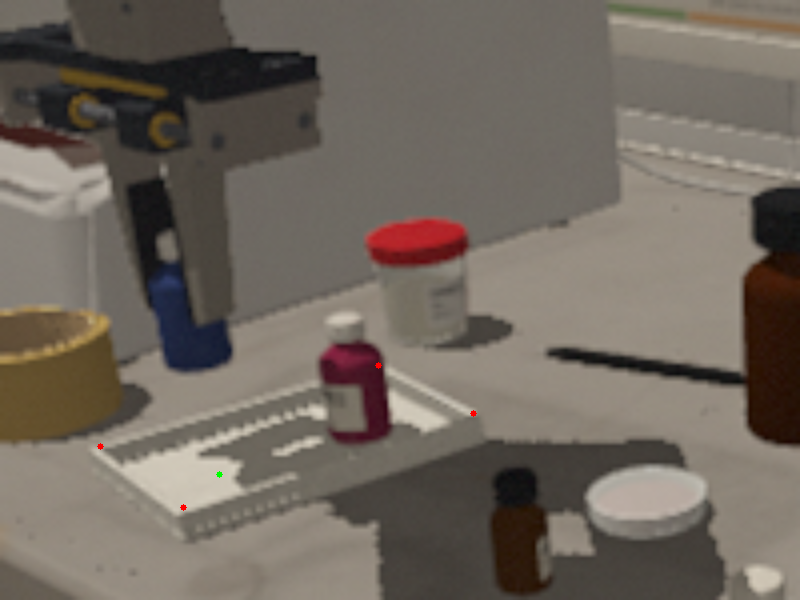

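The tray corners line up with my pose, and the target (219,474) is inside the free half. The bottle is upright above it, so I'll lower it.

Call:
drive_tool --pt "0 0 0 0 0 0.02 255" --pt "0 0 0 0 0 0.04 255" --pt "0 0 0 0 0 0.052 255" --pt "0 0 0 0 0 0.058 255" --pt "0 0 0 0 0 0.061 255"

```text
time: 9.62
position: [0.4149, 0.276, 0.0118]
tcp_rot: [0.0, 3.141, 0.0]
contact_force: [-0.8, -0.1, 0.3]
gripper_width: 0.0325
grasp_force: 30.0
```

Call:
drive_tool --pt "0 0 0 0 0 0.0005 255" --pt "0 0 0 0 0 0.001 255" --pt "0 0 0 0 0 0.0015 255" --pt "0 0 0 0 0 0.0015 255" --pt "0 0 0 0 0 0.0015 255"

```text
time: 10.03
position: [0.4148, 0.2761, 0.0106]
tcp_rot: [-0.0, 3.141, 0.001]
contact_force: [-0.5, -0.3, -0.4]
gripper_width: 0.0322
grasp_force: 30.0
```

Call:
drive_tool --pt "0 0 0 0 0 0.001 255" --pt "0 0 0 0 0 0.002 255" --pt "0 0 0 0 0 0.0025 255" --pt "0 0 0 0 0 0.003 255" --pt "0 0 0 0 0 0.003 255"

```text
time: 10.45
position: [0.4147, 0.2759, 0.0075]
tcp_rot: [-0.0, 3.141, -0.0]
contact_force: [-1.2, -1.6, 7.9]
gripper_width: 0.0326
grasp_force: 30.0
```

Call:
drive_tool --pt "0 0 0 0 0 -0.0005 160" --pt "0 0 0 0 0 -0.0005 140" --pt "0 0 0 0 0 -0.0005 120" --pt "0 0 0 0 0 -0.0005 90" --pt "0 0 0 0 0 -0.0005 60"

```text
time: 10.87
position: [0.4145, 0.2759, 0.0075]
tcp_rot: [0.0, -3.141, 0.0]
contact_force: [0.6, 0.4, 0.3]
gripper_width: 0.0592
grasp_force: 0.0
```

Call:
drive_tool --pt "0 0 0 0 0 0 60" --pt "0 0 0 0 0 -0.01 60" --pt "0 0 0 0 0 -0.03 60" --pt "0 0 0 0 0 -0.06 60" --pt "0 0 0 0 0 -0.1 60"

```text
time: 11.28
position: [0.4129, 0.2748, 0.1075]
tcp_rot: [0.0, -3.138, 0.004]
contact_force: [0.0, 0.3, -0.8]
gripper_width: 0.0704
grasp_force: 0.0
```

Call:
drive_tool --pt "0 0 0 -0.01 -0.03 -0.03 0" --pt "0 0 0 -0.02 -0.06 -0.05 0" --pt "0 0 0 -0.03 -0.1 -0.05 0" --pt "0 0 0 -0.04 -0.14 -0.05 0" --pt "0 0 0 -0.05 -0.175 -0.05 0"

```text
time: 11.7
position: [0.4649, 0.099, 0.1591]
tcp_rot: [-0.001, 3.14, 0.0]
contact_force: [0.3, 0.1, -0.6]
gripper_width: 0.092
grasp_force: 0.0
```

Call:
drive_tool --pt "0 0 0 -0.01 -0.035 0 0" --pt "0 0 0 -0.02 -0.07 0 0" --pt "0 0 0 -0.03 -0.105 0 0" --pt "0 0 0 -0.035 -0.14 0 0" --pt "0 0 0 -0.04 -0.17 0 0"

```text
time: 12.12
position: [0.5047, -0.0714, 0.1584]
tcp_rot: [0.001, 3.141, -0.001]
contact_force: [1.2, 0.9, 0.3]
gripper_width: 0.0916
grasp_force: 0.0
```

```bash
python3 - <<'E'
from h import *
np.set_printoptions(precision=4,suppress=True)
p=camera("scene"); s=status.get_state(); print(s["gripper_width"],s["position"],s["contact_force"])
for l in("stain_a","med_bottle"): print(l,[(r["xyz"],r["conf"]) for r in pinpoint(p,l)])
c=cv2.resize(p["image"][140:360,100:400],(800,587))
cv2.imwrite("pics/g5.png",c[:,:,::-1])
E
```

```text
0.0921853471321345 [ 0.5058 -0.0753  0.1586] [ 1.1029 -2.5606  0.4217]
stain_a [([0.4966, 0.2616, 0.0031], 0.97), ([0.4129, 0.2757, 0.0017], 0.57)]
med_bottle [([0.5065, -0.0703, -0.002], 0.73)]
```

View pics/g5.png

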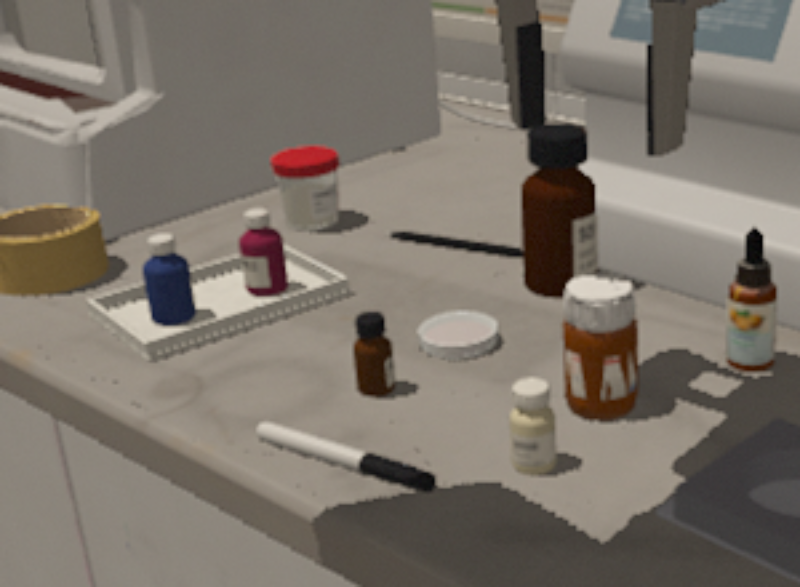

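The blue bottle stands upright in the tray at (168,280) of this crop, beside the red one. The gripper is over the medicine bottle, so I'll descend and grip it.

Call:
drive_tool --pt "0 0 0 0 0 0.035 0" --pt "0 0 0 0 0 0.07 0" --pt "0 0 0 0 0 0.1 0" --pt "0 0 0 0 0 0.13 0" --pt "0 0 0 0 0 0.146 0"

```text
time: 12.68
position: [0.5026, -0.0675, 0.0092]
tcp_rot: [0.002, -3.138, -0.001]
contact_force: [-0.8, -1.4, 0.2]
gripper_width: 0.0919
grasp_force: 0.0
```

Call:
drive_tool --pt "0 0 0 0 0 0 30" --pt "0 0 0 0 0 0 60" --pt "0 0 0 0 0 0 80" --pt "0 0 0 0 0 0 90" --pt "0 0 0 0 0 0 100"

```text
time: 13.1
position: [0.5057, -0.069, 0.013]
tcp_rot: [-0.001, 3.139, -0.0]
contact_force: [-0.4, 0.1, 0.2]
gripper_width: 0.0605
grasp_force: 0.0
```

```bash
python3 - <<'E'
from h import *
p=camera("scene"); s=status.get_state(); print(s["gripper_width"],s["position"],s["contact_force"])
c=cv2.resize(p["image"][200:335,260:440],(800,600))
cv2.imwrite("pics/g6.png",c[:,:,::-1])
E
```

```text
0.05713367627289278 [ 0.50550797 -0.06911586  0.01284199] [-0.27788814  0.54833819  1.06273603]
```

View pics/g6.png

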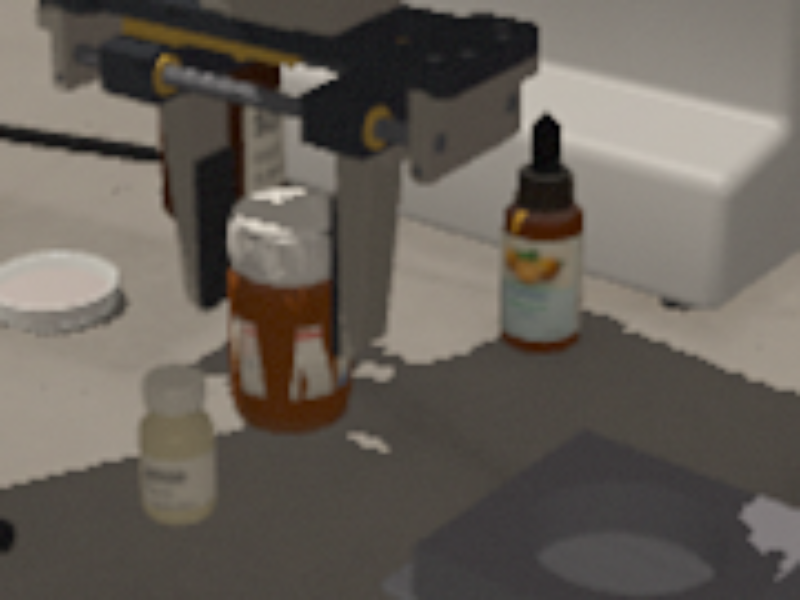

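The fingers straddle the body with the tips (row ~365) well below the cap. I'll close and lift.

Call:
drive_tool --pt "0 0 0 0 -0.002 0 105" --pt "0 0 0 0 -0.002 0 115" --pt "0 0 0 0 -0.002 0 130" --pt "0 0 0 0 -0.002 0 160" --pt "0 0 0 0 -0.002 0 255"

```text
time: 13.57
position: [0.5048, -0.0713, 0.0118]
tcp_rot: [-0.0, 3.141, -0.0]
contact_force: [-1.4, -1.6, 3.5]
gripper_width: 0.0446
grasp_force: 30.0
```

Call:
drive_tool --pt "0 0 0 0 0 0 255" --pt "0 0 0 0 0 0 255" --pt "0 0 0 0 0 0 255" --pt "0 0 0 0 0 0 255" --pt "0 0 0 0 0 0 255"

```text
time: 13.98
position: [0.5048, -0.0713, 0.0118]
tcp_rot: [-0.0, 3.141, -0.0]
contact_force: [0.1, -2.2, 4.6]
gripper_width: 0.0444
grasp_force: 30.0
```

Call:
drive_tool --pt "0 0 0 0 0 -0.005 255" --pt "0 0 0 0 0 -0.015 255" --pt "0 0 0 0 0 -0.03 255" --pt "0 0 0 0 0 -0.05 255" --pt "0 0 0 0 0 -0.06 255"

```text
time: 14.4
position: [0.5053, -0.0711, 0.0737]
tcp_rot: [-0.0, 3.14, -0.0]
contact_force: [1.2, 0.8, -0.2]
gripper_width: 0.0438
grasp_force: 30.0
```

Call:
drive_tool --pt "0 0 0 0.005 -0.02 -0.01 255" --pt "0 0 0 0.015 -0.05 -0.01 255" --pt "0 0 0 0.023 -0.09 -0.01 255" --pt "0 0 0 0.031 -0.13 -0.01 255" --pt "0 0 0 0.036 -0.16 -0.01 255"

```text
time: 14.82
position: [0.4679, -0.2333, 0.0822]
tcp_rot: [-0.001, 3.141, -0.001]
contact_force: [0.7, 0.0, -1.2]
gripper_width: 0.0443
grasp_force: 30.0
```

Call:
drive_tool --pt "0 0 0 0 -0.006 0 255" --pt "0 0 0 0.0 -0.01 0 255" --pt "0 0 0 0.0 -0.01 0 255" --pt "0 0 0 0.0 -0.01 0 255" --pt "0 0 0 0.0 -0.01 0 255"

```text
time: 15.23
position: [0.4687, -0.2398, 0.0815]
tcp_rot: [0.002, -3.141, -0.001]
contact_force: [-0.6, 0.5, -0.7]
gripper_width: 0.0446
grasp_force: 30.0
```

```bash
python3 - <<'E'
from h import *
np.set_printoptions(precision=4,suppress=True)
s=status.get_state(); print(s["gripper_width"],s["grasp_force"],s["position"],s["contact_force"])
for n in("scene","top"):
  p=camera(n)
  for l in("med_bottle","well","bottle_stand"): print(n,l,[(r["xyz"],r["conf"]) for r in pinpoint(p,l)[:2]])
  if n=="scene":
    c=cv2.resize(p["image"][220:370,310:510],(800,600))
    for t in np.linspace(0,6.28,24):
      for z,q in((.024,(255,0,0)),): u,v=proj(p,(.468+.033*np.cos(t),-.240+.033*np.sin(t),z)); cv2.circle(c,(int((u-310)*4),int((v-220)*4)),2,q,-1)
    cv2.imwrite("pics/g7.png",c[:,:,::-1])
E
```

```text
0.04464620861072226 29.999767527915537 [ 0.4687 -0.2398  0.0815] [-0.5917  0.5322 -0.7073]
scene med_bottle [([0.4692, -0.2414, 0.0705], 0.63)]
scene well [([0.467, -0.2397, 0.0042], 0.64)]
scene bottle_stand [([0.4683, -0.239, 0.0042], 0.59)]
top med_bottle [([0.4691, -0.2408, 0.0708], 0.51)]
top well [([0.4647, -0.2407, 0.005], 0.76)]
top bottle_stand [([0.4716, -0.2384, -0.0039], 0.62)]
```

View pics/g7.png

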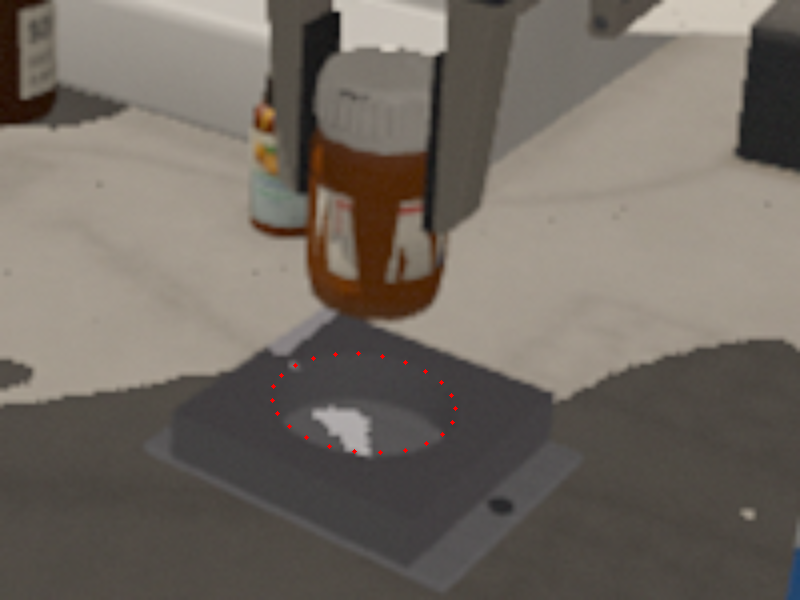

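The projected well rim fits the picture, and the upright bottle is centred over it. I'll lower it.

Call:
drive_tool --pt "0 0 0 0.001 0 0.015 255" --pt "0 0 0 0.001 0 0.03 255" --pt "0 0 0 0.001 0 0.042 255" --pt "0 0 0 0.001 0 0.052 255" --pt "0 0 0 0.001 0 0.06 255"

```text
time: 16.05
position: [0.4674, -0.241, 0.0207]
tcp_rot: [0.0, -3.141, -0.0]
contact_force: [-0.1, -0.5, -1.3]
gripper_width: 0.0445
grasp_force: 30.0
```

Call:
drive_tool --pt "0 0 0 0 0 0.001 255" --pt "0 0 0 0 0 0.002 255" --pt "0 0 0 0 0 0.003 255" --pt "0 0 0 0 0 0.004 255" --pt "0 0 0 0 0 0.004 255"

```text
time: 16.47
position: [0.4679, -0.2413, 0.0179]
tcp_rot: [-0.0, 3.141, -0.001]
contact_force: [-0.3, -0.0, -0.4]
gripper_width: 0.0442
grasp_force: 30.0
```

Call:
drive_tool --pt "0 0 0 0 0 0.0005 255" --pt "0 0 0 0 0 0.001 255" --pt "0 0 0 0 0 0.0015 255" --pt "0 0 0 0 0 0.002 255" --pt "0 0 0 0 0 0.002 255"

```text
time: 16.88
position: [0.4678, -0.2412, 0.0158]
tcp_rot: [-0.0, 3.141, -0.0]
contact_force: [-1.4, 0.4, 2.1]
gripper_width: 0.0444
grasp_force: 30.0
```

Contact is felt on the well floor at the expected height, so I'll release and withdraw.

Call:
drive_tool --pt "0 0 0 0 0 0 120" --pt "0 0 0 0 0 0 100" --pt "0 0 0 0 0 0 80" --pt "0 0 0 0 0 0 40" --pt "0 0 0 0 0 0 20"

```text
time: 17.3
position: [0.4676, -0.2411, 0.0156]
tcp_rot: [0.0, -3.142, 0.0]
contact_force: [0.2, -0.3, 0.6]
gripper_width: 0.0732
grasp_force: 0.0
```

Call:
drive_tool --pt "0 0 0 0 0 0 0" --pt "0 0 0 0 0 -0.01 0" --pt "0 0 0 0 0 -0.03 0" --pt "0 0 0 0 0 -0.06 0" --pt "0 0 0 0 0 -0.1 0"

```text
time: 17.72
position: [0.4659, -0.2402, 0.1154]
tcp_rot: [0.0, -3.138, -0.003]
contact_force: [1.0, -0.4, 0.4]
gripper_width: 0.092
grasp_force: 0.0
```

Call:
drive_tool --pt "0 0 0 0 0 -0.03 0" --pt "0 0 0 0 0 -0.06 0" --pt "0 0 0 0 0 -0.08 0" --pt "0 0 0 0 0 -0.08 0" --pt "0 0 0 0 0 -0.08 0"

```text
time: 18.13
position: [0.4682, -0.2414, 0.1972]
tcp_rot: [-0.0, 3.139, -0.002]
contact_force: [-0.7, -0.6, -1.1]
gripper_width: 0.0917
grasp_force: 0.0
```

```bash
python3 - <<'E'
from h import *
s=status.get_state(); print(s["position"],s["gripper_width"])
p=camera("scene"); save(p,"end.png")
E
```

```text
[ 0.46824002 -0.24144834  0.19722271] 0.09166426350658202
```

View pics/end.png

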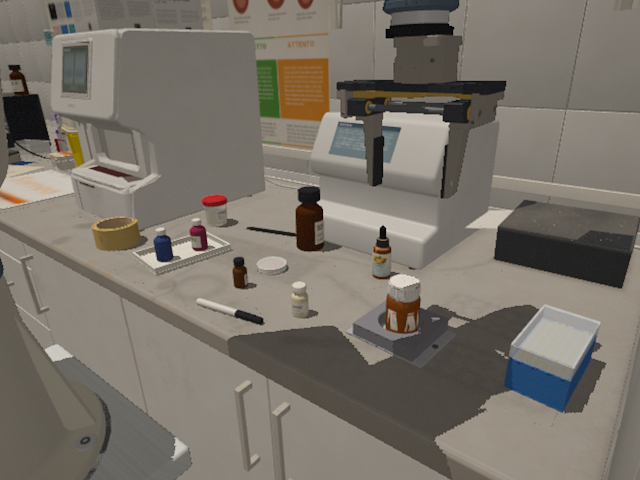

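The medicine bottle stands upright in the well at (403,305), and the blue bottle is in the tray at (163,245) next to the red one. The other things are where they were, and the gripper is clear.

```bash
python3 -c "
from workcell import robot
print(robot.close_job())"
```

```text
the job is handed in; nothing more can be done
None
```

The job is handed in: the blue stain bottle stands upright in the white tray beside the red one, the medicine bottle stands upright in the stand's well, and the last picture shows nothing else disturbed (about 18 s of the 61 s used).

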